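# Seat the ball plate and hold the ball carrier at the inspection camera

## Robot

A 6-joint arm with a two-finger parallel gripper is mounted at the origin on a cart in front of the work surface, level with it; the furniture and walls round the work are solid. World frame = base frame: x ahead of the robot, y to its left, z up, the work surface at z = 0. Lengths are in m, angles in rad, forces in N, time in s.
With the tool pointing down it reaches from about 0.35 to 0.725 m from the base axis. Payload 4.3 kg.
Tool frame: the origin (TCP) lies on the centre line of the jaws, within the pads' length; the fingertips stand ahead of it and the grasp point (between the pads) lies 6 mm ahead of it (manip.finger_overhang is the z of the fingertips in the tool frame, in m); z points along the fingers, y is the direction in which the jaws open and shut (so a half turn about z gives the same grasp; the last joint's range is limited). The gripper opens to 85 mm and grips with 20 to 120 N. Pads are 22 mm wide; open, the fingers measure 114 mm over their backs; the gripper's body (76 mm by 85 mm) begins 54 mm behind the grasp point. The pads swing forward as they close: fully open they stand 13 mm farther back than shut.
Start: joints at [-1.22, 0.377, 0.081, 1.274, 0, 1.46], TCP at [0.256, -0.515, 0.256] pointing down, gripper open.
Joint ranges: [-2.72, 2.72], [-0.84, 1.66], [-1.02, 1.22], [-1.77, 2.12], [-1.37, 1.28], [-3.14, 3.14]. Speed limits (rad/s): [2.57, 2.57, 3.14, 3.14, 3.14, 3.14].

## Interface

Orientations are given as a unit quaternion [x, y, z, w].
In Python, from station import manip, cams gives the robot as it stands. The module is installed in compiled form; this text tells all that it offers.
- The arm moves only by the tool apply_moves, never from a script. Its argument "steps" is a list that holds one entry, the list of rows, each a list of 7 numbers: the shift along the tool's x, y, z in mm, then the turn, a rotation vector about the tool's x, y, z in degrees, then the opening, from 0 (shut) to 1 (fully open). In form: [[[dx, dy, dz, rx, ry, rz, jaw], ...]]. A call has 1 to 5 rows; each row shifts and turns the commanded pose from where the row before left it, along the tool's axes as they then stand; what a row does not reach is not made up. A row lasts 1/12 s, in which the tool goes at most 41.7 mm and 7.16 degrees, less where a joint would pass 70% of its speed; a pose out of reach is approached as far as the arm can. A call with a gripper value outside its range is refused whole. The fingers move at their own pace and stop on an object; "newtons" is the grip in N (left out, the last holds). Time passes only in rows, so rows that do not move let the fingers close. It gives the time, the measured TCP pose, the force and the opening at its end, in the units of the state.
- manip.state(): the state, without advancing time (a new reading comes with each control period).
- cams.camera(name): name is "scene" or "side" or "wrist"; returns the picture (480x640x3 uint8, blue, green, red); there is no depth.
- cams.camera_info(name): a dict with "vfov" (degrees; the focal length in pixels is half the picture's height over the tangent of half this angle, whatever the lens; pixels are square), "cx", "cy" (the principal point, pixels), "R" (3x3) and "t" (3): a world point X has camera coordinates R X + t. Camera axes: x right, y down, z forward; pixel columns grow to the right and rows downward; lengths in m; the calibration is good to about 2 mm. A picture is of the moment at which its call begins: read the wrist's pose just before it. camera_info takes no time and is no camera call; for the wrist camera it gives the pose at the moment of the call.
- manip.close_job(): hands the job in, once; it reports no verdict.
The state is a dict: "time": time; "joints": joint angles; "joint_vel": joint speeds; "joint_torque": joint torques, N m; "position": TCP position; "orientation": TCP orientation; "ft_force": force on the tool from outside, world axes, zero at the start; "torque": the same for the moment, N m; "opening": finger opening in m.
Only numpy, scipy, OpenCV 4.12 (cv2) and the standard library are available. Lean on these libraries where they do the work, as an engineer would, in place of code of your own. Each camera call takes 0.05 s, during which the arm holds its last target. There are 200 camera calls.

## Task

In the two-station ball carrier the black seat plate with the steel ball has sprung up at its outer end: without touching the ball, press the plate down flat, with the carrier standing on the table, until both side catches snap over it. Then lift the carrier by its bar handle, carry it level to the inspection camera so that the ball never leaves its pocket, and finish while still holding it there, level and still: ball end pointing at the lens, the ball on the lens axis and 95 mm in front of the ring light. Do not touch the camera or push the other things on the table about.

Things in the scene. Friction and masses are not known exactly. Their poses are not given: they have to be found in the camera images.
- carrier: loose ball carrier, 0.5 kg, balanced: grey metal base 206 (x) x 116 (y) x 6 mm, bar handle across the middle, a black seat plate at each end. Origin: centre of underside; x from the handle to the ball end, z up. Starts on the table, x within 0.45 rad of world x. At -x a fixed empty plate shows how a home plate looks. Plate home: ball centre 47 to 49 mm from the middle, 21 mm above the underside
- handle_bar (a point): centre of the handle's grip bar: flat-sided black bar on two legs, 12 (carrier x) x 88 (y) x 20 (z) mm, centre 62 mm above the carrier's underside, over its middle; 36 mm free height below it down to the middle rib (top at 16 mm), legs 72 mm apart. Grip from above near the middle, fingers closing along the carrier's x
- seat_plate: loose black plate 74 (x) x 78 (y) x 8 mm, side flanges 4 mm thick. Origin: centre of underside; home it is at x 55 to 57, z 6 mm in the carrier, axes parallel. At first its outer (+x) end is up 14 mm (0.19 rad), flanges resting on the sloped noses of two spring catches at its sides (x 75 to 90, |y| over 36 mm, tops at 19 mm). Pressing the outer end with 8 to 15 N snaps it home, held by the catches
- press_spot (a point): point on the seat plate's top, on the middle line, 11 mm in from its outer edge: where to press (flat, 28 mm in x between pocket and edge, 60 mm between the catches). Plate home: 14 mm above the carrier's underside, 81 to 83 mm from its middle
- pocket (a point): centre of the pocket's dished floor in the seat plate: 34 mm wide, floor rising 5 degrees outwards, vertical rim; plate top 5 mm above this point. Level, the ball rolls to the centre, 12 mm above this point; tilted, it lies up to 8 mm off, against the low side
- ball: loose steel ball, 24 mm diameter, 56 g, in the pocket; not to be touched
- ball_center (a point): centre of the ball
- camera: fixed inspection camera on a stand: dark base 80 x 100 mm, post, grey body, lens in a black ring light of 62 mm diameter. Origin: on the table under the middle of the ring light's face; the lens looks level along the body's -x, its axis 150 mm up; camera and stand reach from there 126 mm back (+x). Nothing above 190 mm. Faces the robot, turned up to 0.26 rad either way
- view_point (a point): where the ball belongs: on the lens axis, 95 mm in front of the ring light's face, 150 mm above the table; axes as the camera's. Tall fixed things near the way: a drawer cabinet 165 mm high (x below 0.38 m, y -0.34 to -0.05 m), clear of the carrier held here; a stack of trays 240 mm high (x above 0.71 m, y -0.17 to 0.12 m)
- spare_nest: bystander: dark brown fixture block with gold pins, 60x90x22 mm, loose on the table; leave it alone. Origin: centre of its underside
- bottle_1: bystander: small brown dropper bottle, 34 mm wide, 102 mm tall, loose on the table; leave it alone. Origin: centre of its underside
- loupe: bystander: black eye loupe, 38 mm wide, 36 mm tall, loose on the table; leave it alone. Origin: centre of its underside
- pass_stamp: bystander: black round hand stamp standing upright, 24 mm wide, 60 mm tall, loose on the table; leave it alone. Origin: centre of its underside
- binder_clip: bystander: black binder clip, 32x42x17 mm, loose on the table; leave it alone. Origin: centre of its underside
- tape_roll_green: bystander: roll of green marking tape lying flat, 96 mm across, 24 mm high, loose on the table; leave it alone. Origin: centre of its underside

How it is judged:
On the way, in this order (a step that is already met when the one before it is completed fails the run):
1. with the carrier standing on the table, the seat plate is home under its catches, flat in the carrier (z of seat_plate in the frame of carrier below 0.0075 m and angle between the z axis of seat_plate and the z axis of carrier, either way round below 0.03 rad and height (world z) of carrier below 0.01 m), for 0.3 s.
2. the carrier is lifted clear of the table in the gripper (height (world z) of carrier above 0.05 m and contact force between the fingers and carrier above 1 N), for 0.2 s.
At the end, for the whole second after the job is handed in: gripper still holding the carrier over 100 mm up, tilted under 0.06 rad, slower than 20 mm/s; plate home (1.5 mm, 0.03 rad); ball mid-pocket (about 5 mm), within 20 mm of the view point along the lens axis, 15 mm sideways and in height; ball end to the lens within 0.2 rad (z of seat_plate in the frame of carrier below 0.0075 m and angle between the z axis of seat_plate and the z axis of carrier, either way round below 0.03 rad and distance between ball_center and pocket below 0.0135 m and x of ball_center in the frame of view_point between -0.02 and 0.02 m and y of ball_center in the frame of view_point between -0.015 and 0.015 m and z of ball_center in the frame of view_point between -0.015 and 0.015 m and angle between carrier's own z axis and vertical below 0.06 rad and angle between the x axis of carrier and the x axis of camera, either way round below 0.2 rad and x of carrier in the frame of camera below -0.114 m and height (world z) of carrier above 0.1 m and linear speed of carrier below 0.02 m/s and contact force between the fingers and carrier above 1 N); the arm keeps its last pose, push and grip.
It fails at once if the ball leaves its pocket (distance between ball_center and pocket above 0.022 m).
It fails at once if the robot touches the ball (contact force between any of the arm, the fingers and ball above 0.3 N).
It fails at once if the carrier is tipped by more than 0.3 rad (angle between carrier's own z axis and vertical above 0.3 rad).
It fails at once if the camera or its stand is touched (contact force between camera and anything else above 1 N).
It fails at once if another thing on the table is pushed more than 30 mm (distance of any of spare_nest, bottle_1, loupe, pass_stamp, binder_clip, tape_roll_green from where it was at the start of the episode above 0.03 m).
It also fails if it takes over 58 s, if anything falls off the work surface, if the arm or the gripper's body presses on something with over 40 N, if the wrist force passes 120 N, or if a joint passes its speed limit or range.

## Working session

There is one attempt and no reset: what is moved stays moved. The work goes in short steps, Python scripts to look and compute and a tool call to move; the robot and the scene stay as the last step left them, time stands still between calls to the robot, and variables do not carry over. Pictures are saved under pics/ and viewed, about 8 in all and at most 12, crops included, and the job is handed in when it is done.

Besides the shell and the picture viewer there is one more tool, called after "Request:" as name([rows], argument=value, ...), one row to a line, values as JSON. apply_moves: Moves the arm, as the interface text tells. Its arguments: {"type":"object","properties":{"steps":{"type":"array"},"newtons":{"type":"number"}},"required":["steps"]}

```bash
mkdir -p pics
python3 - <<'E'
from station import manip, cams
import cv2
for n in ("scene","side"):
    i=cams.camera_info(n); print(n,i)
    cv2.imwrite(f"pics/{n}1.png",cams.camera(n))
print(manip.state(), manip.finger_overhang)
print(cams.camera_info("wrist"))
E
```

```text
scene {'vfov': 44.49715295390077, 'cx': 319.1113994040219, 'cy': 238.22098096324632, 'R': array([[-0.64501209, -0.76398692,  0.01683417],
       [-0.3946831 ,  0.31419423, -0.86342761],
       [ 0.6543582 , -0.56356541, -0.5041918 ]]), 't': array([0.35694756, 0.34404369, 0.78875531])}
side {'vfov': 50.9858593749874, 'cx': 323.83025974103714, 'cy': 234.055178164505, 'R': array([[-0.67252875, -0.73972486, -0.022632  ],
       [-0.33451291,  0.33112022, -0.88230409],
       [ 0.66015618, -0.58580417, -0.47013539]]), 't': array([0.39102516, 0.29974391, 0.71813338])}
{'time': 0.1, 'joints': array([-1.22029892e+00,  3.77985298e-01,  7.97701764e-02,  1.27442913e+00,
        1.77373943e-06,  1.46047886e+00]), 'joint_vel': array([ 0.00048209, -0.00171325,  0.00383289, -0.00116281, -0.00075229,
       -0.00027447]), 'joint_torque': array([ 1.30408640e-03, -4.64695573e+01,  2.70580834e+01,  1.20572664e-02,
       -8.39066433e-05,  5.94689098e-07]), 'position': array([ 0.25549651, -0.51450301,  0.25546111]), 'orientation': array([ 9.73573012e-01,  2.28374115e-01, -1.09811405e-04, -9.17412296e-04]), 'ft_force': array([-0.7339254 , -0.47621225,  0.47531492]), 'torque': array([ 0.00547914, -0.03446732, -0.02966436]), 'opening': 0.08534396239916613} 0.025
{'vfov': 59.9397513748385, 'cx': 318.1746708086972, 'cy': 242.00102608809829, 'R': array([[ 0.44476653, -0.8956422 , -0.00278871],
       [-0.85932447, -0.4276051 ,  0.28056252],
       [-0.2524761 , -0.12238841, -0.9598317 ]]), 't': array([-0.57297841, -0.0363127 ,  0.37961832])}
```

View pics/scene1.png

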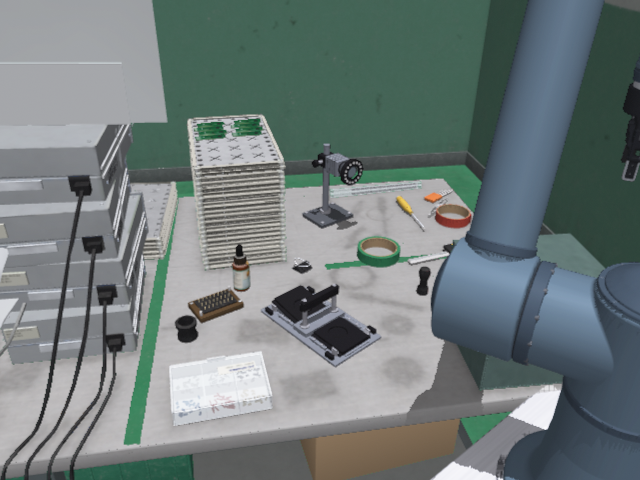

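View pics/side1.png

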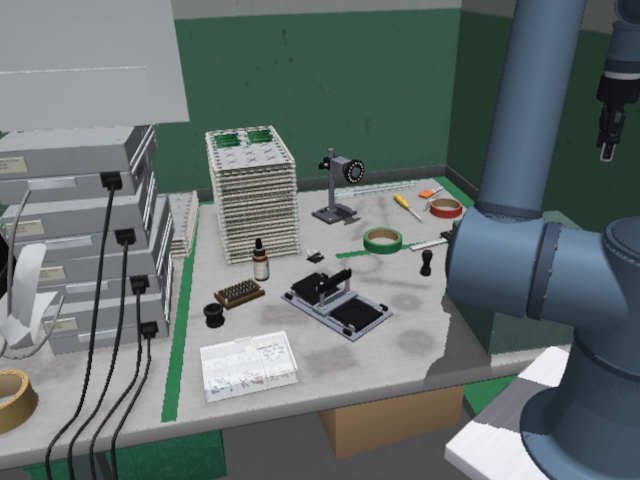

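Both views show the carrier at about (320,320) in the scene view, its raised ball end at the upper left. The inspection camera is at about (335,190). I'll measure roughly and take an enlarged crop.

```bash
cat > h.py <<'E'
from station import manip, cams
import numpy as np, cv2
from scipy.spatial.transform import Rotation as Ro
def K(i):
    f=240/np.tan(np.radians(i["vfov"]/2)); return np.array([[f,0,i["cx"]],[0,f,i["cy"]],[0,0,1]])
def plane(i,uv,z=0.):
    d=i["R"].T@np.linalg.inv(K(i))@np.array([*uv,1.]); c=-i["R"].T@i["t"]; return c+d*(z-c[2])/d[2]
def proj(i,X):
    p=K(i)@(i["R"]@np.asarray(X).T+i["t"][:,None]); return (p[:2]/p[2]).T
E
python3 - <<'E'
from h import *
s=cams.camera_info("scene"); d=cams.camera_info("side")
for n,i in (("scene",s),("side",d)): print(n,-i["R"].T@i["t"])
for uv,z in [((262,312),0),((336,361),0),((380,336),0),((304,303),.062),((337,290),.062),((351,172),.15),((240,288),0),((380,262),0),((423,293),0),((215,305),.02),((187,340),0),((302,268),0)]: print("scene",uv,plane(s,uv,z).round(3))
for uv,z in [((282,296),0),((352,337),0),((393,314),0),((320,287),.062),((352,270),.062),((354,170),.15)]: print("side",uv,plane(d,uv,z).round(3))
a=cv2.imread("pics/scene1.png")[255:375,250:400]; b=cv2.imread("pics/scene1.png")[135:235,295:395]
c=cv2.imread("pics/side1.png")[145:235,300:390]
x=cv2.resize(a,(600,480),interpolation=3)
y=np.vstack([cv2.resize(b,(200,200),interpolation=3),cv2.resize(c,(200,200),interpolation=3),np.zeros((80,200,3),np.uint8)])
cv2.imwrite("pics/crop1.png",np.hstack([x,y]))
E
```

```text
scene [-0.15010479  0.60912193  0.68873187]
side [-0.11083632  0.61068529  0.61093487]
scene (262, 312) [0.598 0.105 0.   ]
scene (336, 361) [0.407 0.086 0.   ]
scene (380, 336) [ 0.406 -0.02   0.   ]
scene (304, 303) [0.505 0.077 0.062]
scene (337, 290) [0.498 0.005 0.062]
scene (351, 172) [ 0.731 -0.241  0.15 ]
scene (240, 288) [0.691 0.094 0.   ]
scene (380, 262) [ 0.582 -0.198  0.   ]
scene (423, 293) [ 0.446 -0.183  0.   ]
scene (215, 305) [0.649 0.176 0.02 ]
scene (187, 340) [0.615 0.256 0.   ]
scene (302, 268) [ 0.67  -0.051  0.   ]
side (282, 296) [0.604 0.099 0.   ]
side (352, 337) [0.408 0.086 0.   ]
side (393, 314) [ 0.402 -0.022  0.   ]
side (320, 287) [0.504 0.079 0.062]
side (352, 270) [ 0.504 -0.009  0.062]
side (354, 170) [ 0.739 -0.252  0.15 ]
```

View pics/crop1.png

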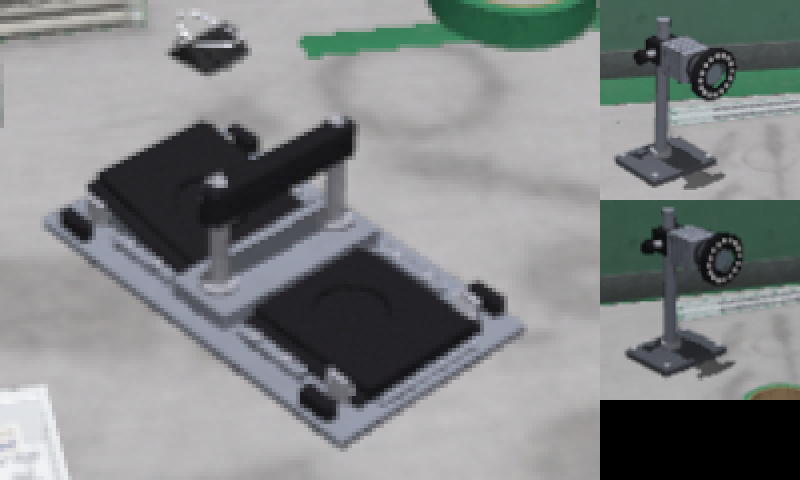

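The carrier is near (0.505, 0.04) with yaw about 0.08, and the ring light is near (0.735, -0.247). I'll move to a stop where the wrist camera can see the inspection camera.

Request:
apply_moves([
  [[30,-16,-6,0,0,0,0],[32,-17,-6,0,0,0,0],[32,-17,-6,0,0,0,0],[32,-17,-6,0,0,0,0],[32,-17,-6,0,0,0,0]],
], newtons=60)

```text
time: 0.52
position: [0.3603, -0.3679, 0.2861]
orientation: [0.974, 0.228, -0.0, -0.0]
ft_force: [0.7, -1.1, 0.2]
opening: 0.0258
```

Request:
apply_moves([
  [[32,-17,-3,0,0,0,0],[32,-17,-3,0,0,0,0],[32,-17,-3,0,0,0,0],[32,-17,-3,0,0,0,0],[32,-17,-3,0,0,0,0]],
])

```text
time: 0.93
position: [0.4659, -0.2205, 0.3011]
orientation: [0.974, 0.228, -0.0, -0.0]
ft_force: [-0.0, -0.5, 0.2]
opening: 0.0003
```

Request:
apply_moves([
  [[32,-17,0,0,0,-6.8,0],[32,-17,0,0,0,-6.8,0],[32,-17,0,0,0,-6.8,0],[32,-17,0,0,0,-6.8,0],[0,0,0,0,0,-6.8,0]],
])

```text
time: 1.35
position: [0.528, -0.0867, 0.3007]
orientation: [0.861, 0.509, 0.001, -0.002]
ft_force: [-0.3, -0.7, 0.5]
opening: 0.0003
```

Request:
apply_moves([
  [[0,0,0,0,0,-6.8,0],[0,0,0,0,0,-6.8,0],[0,0,0,0,0,-6.8,0],[0,0,0,0,0,-6.8,0],[0,0,0,0,0,-6.8,0]],
])

```text
time: 1.77
position: [0.5268, -0.0923, 0.3007]
orientation: [0.677, 0.736, -0.0, -0.001]
ft_force: [0.5, -0.4, -0.0]
opening: 0.0001
```

Run:
```python
from h import *
s=manip.state();print(s["time"],s["position"],s["joints"].round(3))
print(np.arctan2(*Ro.from_quat(s["orientation"]).as_matrix()[[1,0],0]))
i=cams.camera_info("wrist"); np.savez("w1.npz",**i)
cv2.imwrite("pics/w1.png",cams.camera("wrist"))
```

```text
1.7667 [ 0.526761   -0.09227417  0.30072696] [-0.292  0.288  0.068  1.352 -0.     1.196]
1.6537918273802255
```

View pics/w1.png

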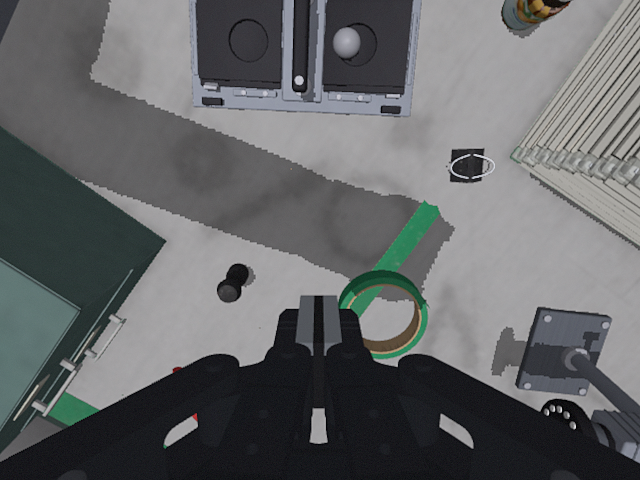

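The wrist view shows the carrier at the top with the ball at (347,42). The stand's base-plate corners are at (540,308), (610,318), (604,395) and (516,385), and part of the ring light is at (565,415).

Run:
```python
from h import *
i=dict(np.load("w1.npz"))
for z in (0.,.012):
  P=np.array([plane(i,u,z) for u in [(540,308),(610,318),(604,395),(516,385)]])[:,:2]
  print(z,P.round(4).tolist(),"sides",np.linalg.norm(np.roll(P,-1,0)-P,axis=1).round(4),"mid",P.mean(0))
  e=np.roll(P,-1,0)-P; print("angles",np.arctan2(e[:,1],e[:,0]).round(3))
s=cams.camera_info("scene"); d=cams.camera_info("side")
# triangulate ring centre
A=[cv2.triangulatePoints(K(s)@np.c_[s["R"],s["t"]],K(d)@np.c_[d["R"],d["t"]],np.array(a,float),np.array(b,float)) for a,b in [((351.5,172),(355,170.5))]]
for a in A: print((a[:3]/a[3]).ravel())
# ring centres in crop1: b offset(295,135) scale2 ; c offset(300,145) scale 200/90
print("scene ring",295+713/2-300,135+74/2, plane(s,(295+113/2,135+74/2),.15)); print("side ring", plane(d,(300+123*.45,145+58*.45),.15))
# carrier: inner edge of base near corners, z=6mm top
for u in [(193,105),(411,115),(300,80)]: print(u,plane(i,u,.006 if u[1]>90 else .072))
print("ball",plane(i,(347,42),.024),"pocketL",plane(i,(248,40),.014))
```

```text
0.0 [[0.7792, -0.1968], [0.859, -0.2022], [0.8796, -0.3], [0.774, -0.2953]] sides [0.08   0.1    0.1057 0.0987] mid [ 0.82294203 -0.24859581]
angles [-0.068 -1.363  3.097  1.518]
0.012 [[0.7718, -0.1917], [0.8493, -0.197], [0.8693, -0.292], [0.7668, -0.2874]] sides [0.0777 0.0971 0.1026 0.0958] mid [ 0.8142763  -0.24204998]
angles [-0.068 -1.363  3.097  1.518]
[ 0.67678476 -0.19098461  0.18232294]
scene ring 351.5 172.0 [ 0.73046907 -0.24212352  0.15      ]
side ring [ 0.73125958 -0.24884555  0.15      ]
(193, 105) [ 0.40173222 -0.01608525  0.006     ]
(411, 115) [ 0.60758856 -0.00799058  0.006     ]
(300, 80) [0.50385046 0.0086862  0.072     ]
ball [0.53984905 0.04678411 0.024     ] pocketL [0.45270361 0.04283742 0.014     ]
```

The estimates agree. The carrier centre is about (0.502, 0.046) with yaw 0.039, and the camera origin is about (0.730, -0.243) with yaw about -0.06. Next I go above the press spot, at carrier x of about 84 mm.

Request:
apply_moves([
  [[27,14,0,0,0,0.5,0],[27,14,0,0,0,0.5,0],[27,14,0,0,0,0.5,0],[27,14,0,0,0,0.5,0],[27,14,0,0,0,0.5,0]],
])

```text
time: 2.23
position: [0.589, 0.0477, 0.3009]
orientation: [0.696, 0.718, -0.0, -0.0]
ft_force: [-0.5, -0.9, 0.1]
opening: -0.0
```

Request:
apply_moves([
  [[0,0,36,0,0,0,0],[0,0,40,0,0,0,0],[0,0,40,0,0,0,0],[0,0,40,0,0,0,0],[0,0,40,0,0,0,0]],
])

```text
time: 2.65
position: [0.5885, 0.0465, 0.1034]
orientation: [0.696, 0.718, -0.0, 0.0]
ft_force: [0.6, -0.8, 0.3]
opening: -0.0002
```

Run:
```python
from h import *
s=manip.state();print(s["time"],s["position"],s["ft_force"])
i=cams.camera_info("wrist"); np.savez("w2.npz",**i)
a=cams.camera("wrist"); b=cams.camera("side")[220:360,240:440]
cv2.imwrite("pics/w2.png",np.hstack([cv2.resize(a,(480,360)),cv2.resize(b,(320,224)) if 0 else np.vstack([cv2.resize(b,(320,224)),np.zeros((136,320,3),np.uint8)])]))
cv2.imwrite("pics/w2full.png",a)
```

```text
2.65 [0.58846118 0.04654347 0.10338365] [ 0.63841668 -0.76533476  0.25945856]
```

View pics/w2.png

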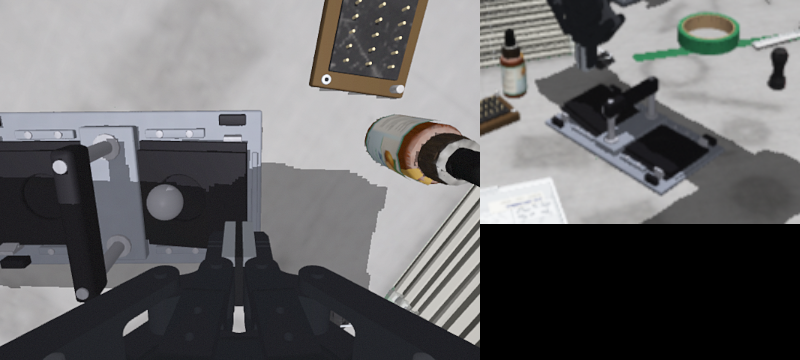

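The fingers hang above the plate's outer edge and the ball is at the inner side of its pocket, at full-picture pixel (220,269). I'll check the carrier pose against this view.

Run:
```python
from h import *
i=dict(np.load("w2.npz"))
print("corner",plane(i,(349,147),.006),"far edge left",plane(i,(3,151),.006),"outer edge low",plane(i,(347,298),.006))
print("bar ends top",plane(i,(85,208),.072),plane(i,(111,388),.072),"ball",plane(i,(220,269),.026))
yaw=.039;c=np.array([.5024,.046]);R=np.array([[np.cos(yaw),-np.sin(yaw)],[np.sin(yaw),np.cos(yaw)]])
print("model corner",c+R@[.103,.058],"bar ends",c+R@[0,.044],c+R@[0,-.044])
a=cv2.imread("pics/w2full.png"); 
s=manip.state()["position"]
print("tip px",proj(i,[[s[0],s[1],s[2]-.025]]), "spot px",proj(i,[[*(c+R@[.084,0]),.028]]),"edge px",proj(i,[[*(c+R@[.092,y]),.029] for y in(-.039,.039)]))
```

```text
corner [0.60204832 0.10635725 0.006     ] far edge left [0.42730391 0.09895324 0.006     ] outer edge low [0.60520372 0.02386449 0.006     ]
bar ends top [0.50225363 0.08550294 0.072     ] [0.50347252 0.00947538 0.072     ] ball [0.53953399 0.04634262 0.026     ]
model corner [0.60306025 0.10797188] bar ends [0.50068443 0.08996654] [0.50411557 0.00203346]
tip px [[302.25728475 312.84979393]] spot px [[314.23133105 267.56614297]] edge px [[330.53636812 339.43759794]
 [330.59764519 188.75046343]]
```

Request:
apply_moves([
  [[2,-3,20,0,0,0,0],[0,0,16,0,0,0,0],[0,0,6,0,0,0,0],[0,0,3,0,0,0,0],[0,0,2,0,0,0,0]],
])

```text
time: 3.17
position: [0.587, 0.0482, 0.0598]
orientation: [0.696, 0.719, 0.001, 0.001]
ft_force: [0.6, -0.3, 1.1]
opening: -0.0005
```

Request:
apply_moves([
  [[0,0,2,0,0,0,0],[0,0,2,0,0,0,0],[0,0,2,0,0,0,0],[0,0,2,0,0,0,0],[0,0,1,0,0,0,0]],
])

```text
time: 3.58
position: [0.5866, 0.0482, 0.0499]
orientation: [0.695, 0.719, 0.001, 0.001]
ft_force: [0.9, -0.6, 4.8]
opening: -0.0002
```

Contact at a tip height of about 25 mm and 4.8 N. I continue gently.

Request:
apply_moves([
  [[0,0,1,0,0,0,0],[0,0,1,0,0,0,0],[0,0,1,0,0,0,0],[0,0,1,0,0,0,0],[0,0,1,0,0,0,0]],
])

```text
time: 4.0
position: [0.5874, 0.0482, 0.0456]
orientation: [0.695, 0.719, 0.001, 0.001]
ft_force: [-0.6, 0.2, 9.2]
opening: -0.0
```

Request:
apply_moves([
  [[0,0,1,0,0,0,0],[0,0,1,0,0,0,0],[0,0,1,0,0,0,0],[0,0,1,0,0,0,0],[0,0,0,0,0,0,0]],
])

```text
time: 4.42
position: [0.5856, 0.0483, 0.0398]
orientation: [0.695, 0.719, -0.0, -0.0]
ft_force: [0.5, 0.9, 2.2]
opening: -0.0002
```

Request:
apply_moves([
  [[0,0,1,0,0,0,0],[0,0,1,0,0,0,0],[0,0,0.5,0,0,0,0],[0,0,0,0,0,0,0],[0,0,0,0,0,0,0]],
])

```text
time: 4.83
position: [0.5854, 0.0482, 0.039]
orientation: [0.695, 0.719, -0.0, -0.0]
ft_force: [-3.9, -0.3, 12.7]
opening: 0.0003
```

It bottomed at a tip height of 14 mm and 12.7 N, as a home plate should. I back off and look.

Request:
apply_moves([
  [[0,0,-10,0,0,0,0],[0,0,-25,0,0,0,0],[0,0,-35,0,0,0,0],[0,0,-35,0,0,0,0],[0,0,-35,0,0,0,0]],
])

```text
time: 5.25
position: [0.5845, 0.0483, 0.1786]
orientation: [0.695, 0.719, -0.001, -0.001]
ft_force: [0.3, 0.5, 0.4]
opening: 0.0001
```

Request:
apply_moves([
  [[0,-28,0,0,0,0,0.45],[0,-28,0,0,0,0,0.45],[0,-28,0,0,0,0,0.45],[0,0,0,0,0,0,0.45],[0,0,0,0,0,0,0.45]],
])

```text
time: 5.67
position: [0.4994, 0.0456, 0.1773]
orientation: [0.695, 0.719, -0.001, -0.001]
ft_force: [1.0, 0.1, 0.8]
opening: 0.0388
```

Run:
```python
from h import *
s=manip.state();print(s["time"],s["position"],s["opening"])
i=cams.camera_info("wrist"); np.savez("w3.npz",**i)
a=cams.camera("wrist"); cv2.imwrite("pics/w3.png",a)
```

```text
5.6667 [0.49936338 0.04558817 0.17728788] 0.03881706391245088
```

View pics/w3.png

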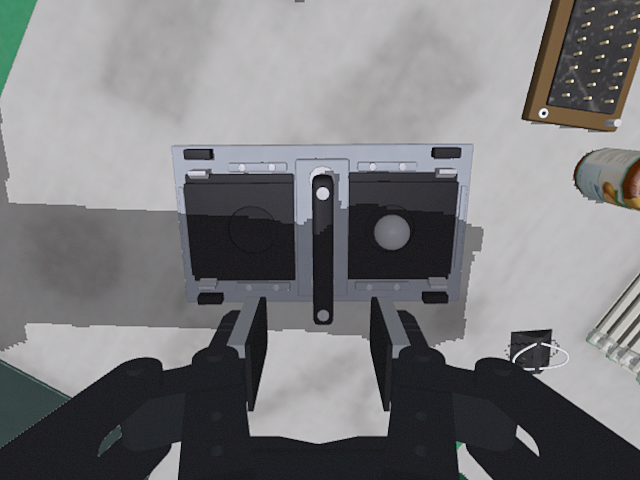

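The seat plate now looks like the fixed one. It is flat, both catches are over it, and the ball is mid-pocket at (392,233). The bar ends are at (322,193) and (322,316).

Run:
```python
from h import *
i=dict(np.load("w3.npz"))
A=plane(i,(322,193),.072);B=plane(i,(322.5,316),.072);print(A,B,(A+B)/2,np.arctan2(-(A-B)[0],(A-B)[1]))
C=plane(i,(172,145),.006);D=plane(i,(474,145),.006);print(C,D,np.arctan2(*(D-C)[[1,0]]))
print("ball",plane(i,(392,233),.021))
s=manip.state();M=Ro.from_quat(s["orientation"]).as_matrix();print(np.arctan2(M[1,0],M[0,0])-np.pi/2, M[:,2])
m=(A+B)/2; t=np.array([m[0],m[1],.068]); print("tool mm",M.T@(t-s["position"])*1000)
```

```text
[0.49988857 0.08029966 0.072     ] [0.50279615 0.00751297 0.072     ] [0.50134236 0.04390632 0.072     ] 0.03992544561242549
[0.39792289 0.09851311 0.006     ] [0.60217964 0.10535578 0.006     ] 0.033487789990830505
ball [0.54907948 0.04595505 0.021     ]
0.0331717190256835 [-5.66197658e-04 -6.66874486e-05 -9.99999837e-01]
tool mm [-1.60890325e+00  5.31190902e-02  1.09713866e+02]
```

Request:
apply_moves([
  [[0,0,35,0,0,0,0.45],[0,0,30,0,0,0,0.45],[0,0,25,0,0,0,0.45],[0,0,15,0,0,0,0.45],[0,0,5,0,0,0,0.45]],
])

```text
time: 6.13
position: [0.501, 0.0455, 0.065]
orientation: [0.695, 0.719, -0.001, -0.001]
ft_force: [0.5, 0.2, -0.3]
opening: 0.0384
```

Request:
apply_moves([
  [[0,0,0,0,0,0,0.3],[0,0,0,0,0,0,0.2],[0,0,0,0,0,0,0.1],[0,0,0,0,0,0,0],[0,0,0,0,0,0,0]],
], newtons=60)

```text
time: 6.55
position: [0.503, 0.0455, 0.0688]
orientation: [0.695, 0.719, 0.001, 0.001]
ft_force: [1.1, -0.3, -0.5]
opening: 0.011
```

Request:
apply_moves([
  [[0,0,0,0,0,0,0],[0,0,0,0,0,0,0],[0,0,-2,0,0,0,0],[0,0,-4,0,0,0,0],[0,0,-5,0,0,0,0]],
], newtons=70)

```text
time: 6.97
position: [0.5001, 0.0455, 0.0779]
orientation: [0.695, 0.719, -0.001, -0.001]
ft_force: [0.3, 0.3, -5.9]
opening: 0.0111
```

Gripped, with 5.9 N on the wrist. I raise smoothly.

Request:
apply_moves([
  [[0,0,-8,0,0,0,0],[0,0,-11,0,0,0,0],[0,0,-14,0,0,0,0],[0,0,-16,0,0,0,0],[0,0,-16,0,0,0,0]],
])

```text
time: 7.38
position: [0.5012, 0.0455, 0.1445]
orientation: [0.695, 0.719, -0.0, -0.0]
ft_force: [-0.3, -0.5, -6.3]
opening: 0.0105
```

Request:
apply_moves([
  [[0,2,-15,0,0,0,0],[0,4,-14,0,0,0,0],[0,6,-11,0,0,0,0],[-2,8,-8,0,0,0,0],[-4,9,-4,0,0,0,0]],
])

```text
time: 7.8
position: [0.5313, 0.0408, 0.1976]
orientation: [0.695, 0.719, 0.0, 0.0]
ft_force: [0.6, -0.9, -5.9]
opening: 0.0103
```

Request:
apply_moves([
  [[-7,9,-2,0,0,0.5,0],[-10,8,0,0,0,0.5,0],[-12,6,0,0,0,0.5,0],[-14,4,0,0,0,0.5,0],[-15,3,0,0,0,0.5,0]],
])

```text
time: 8.22
position: [0.5617, -0.0183, 0.1973]
orientation: [0.711, 0.703, -0.0, -0.0]
ft_force: [0.3, 0.4, -6.0]
opening: 0.0108
```

Request:
apply_moves([
  [[-16,2,0,0,0,0.5,0],[-16,2,0,0,0,0.5,0],[-16,2,0,0,0,0.5,0],[-16,2,0,0,0,0.5,0],[-16,2,0,0,0,0.5,0]],
])

```text
time: 8.63
position: [0.5688, -0.0991, 0.1972]
orientation: [0.727, 0.687, -0.001, -0.001]
ft_force: [0.3, 0.7, -6.0]
opening: 0.0107
```

Request:
apply_moves([
  [[-16,2,0,0,0,0.3,0],[-16,2,0,0,0,0,0],[-15,2,0,0,0,0,0],[-13,2,0,0,0,0,0],[-11,2,0,0,0,0,0]],
])

```text
time: 9.05
position: [0.575, -0.1704, 0.1975]
orientation: [0.728, 0.685, -0.0, -0.0]
ft_force: [0.3, -1.2, -6.5]
opening: 0.0106
```

Request:
apply_moves([
  [[-11,2,0,0,0,0,0],[-10,2,0,0,0,0,0],[-8,2,0,0,0,0,0],[-6,2,0,0,0,0,0],[-5,1,0,0,0,0,0]],
])

```text
time: 9.47
position: [0.5824, -0.2096, 0.1978]
orientation: [0.728, 0.686, 0.0, 0.0]
ft_force: [0.3, 0.2, -7.2]
opening: 0.0108
```

Request:
apply_moves([
  [[-4,1,0,0,0,0,0],[-3,1,0,0,0,0,0],[-2,1,0,0,0,0,0],[0,0,0,0,0,0,0],[0,0,0,0,0,0,0]],
])

```text
time: 9.88
position: [0.5845, -0.218, 0.1978]
orientation: [0.728, 0.686, 0.0, -0.0]
ft_force: [0.6, 0.2, -6.6]
opening: 0.0108
```

Run:
```python
from h import *
s=manip.state();print(s["time"],s["position"],s["orientation"],s["opening"])
i=cams.camera_info("wrist"); np.savez("w4.npz",**i)
a=cams.camera("wrist"); cv2.imwrite("pics/w4.png",a)
b=cams.camera("scene"); c=cams.camera("side")
cv2.imwrite("pics/s4.png",b); cv2.imwrite("pics/d4.png",c)
cr=lambda m,x,y:cv2.resize(m[y:y+150,x:x+200],(400,300),interpolation=3)
cv2.imwrite("pics/sd4.png",np.hstack([cr(b,270,120),cr(c,270,120)]))
```

```text
9.8833 [ 0.58453937 -0.21798581  0.19781042] [ 7.27660279e-01  6.85937687e-01  6.83766642e-05 -6.66416781e-05] 0.010820651639848347
```

View pics/w4.png

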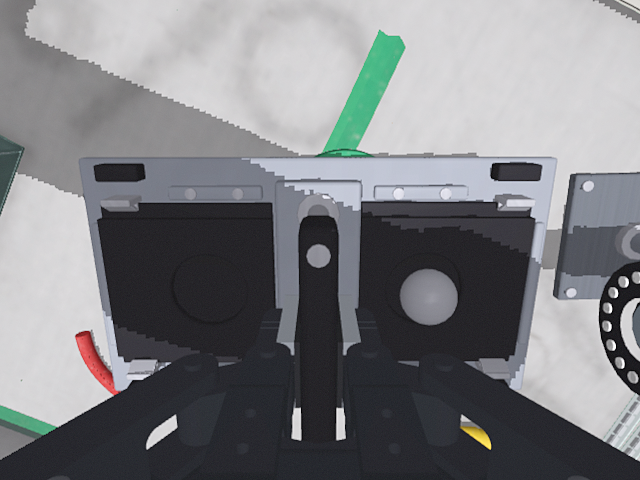

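View pics/sd4.png

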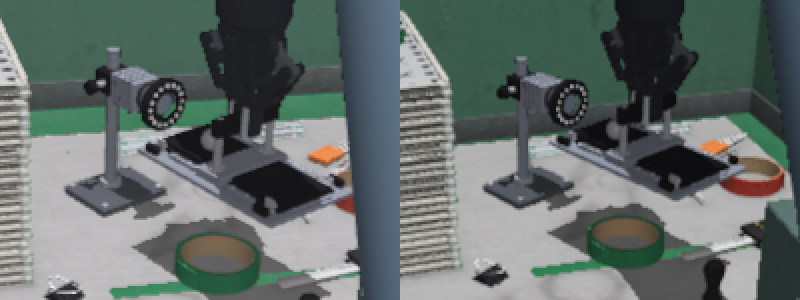

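Run:
```python
from h import *
i=dict(np.load("w4.npz"))
for z in (.0,.006,.012):
  A=plane(i,(570,173),z);B=plane(i,(555,297),z); e=A-B; print(z,A.round(4),B.round(4),np.linalg.norm(e),"yaw",np.arctan2(-e[0],e[1]))
for v in (315,322,328): print("ring bottom",plane(i,(599,v),.119))
P=plane(i,(428,297),.150);print("ball",P,"pocket",plane(i,(422,289),.143))
C=plane(i,(81,158),.135);D=plane(i,(556,158),.135);print("carrier edge",C,D,np.arctan2(*(D-C)[[1,0]]),np.linalg.norm(D-C))
s=cams.camera_info("scene"); d=cams.camera_info("side")
print("ring",plane(s,(351.5,172),.15),plane(d,(356,172),.15))
print("ball s/d",plane(s,(270+210/2,120+136/2),.15),plane(d,(270+212/2,120+130/2),.15))
for yaw in(-.06,0):
  for o in ((.73,-.243),):
    x=np.array([np.cos(yaw),np.sin(yaw),0]);y=np.array([-x[1],x[0],0]);
    a=np.linspace(0,2*np.pi,13)[:-1]
    pts=np.array([*o,.15])+.031*(np.cos(a)[:,None]*y+np.sin(a)[:,None]*[0,0,1]); print(yaw,proj(i,pts).round(0).tolist())
```

```text
0.0 [ 0.7756 -0.1949  0.    ] [ 0.7744 -0.2961  0.    ] 0.1012238905531646 yaw -0.011318199574312467
0.006 [ 0.772 -0.194  0.006] [ 0.7709 -0.2933  0.006 ] 0.09929769171989505 yaw -0.011318199574313443
0.012 [ 0.7685 -0.193   0.012 ] [ 0.7674 -0.2904  0.012 ] 0.09737149288662564 yaw -0.011318199574313306
ring bottom [ 0.72808253 -0.25097855  0.119     ]
ring bottom [ 0.72860099 -0.25501489  0.119     ]
ring bottom [ 0.72904969 -0.25850813  0.119     ]
ball [ 0.63152955 -0.22149669  0.15      ] pocket [ 0.63061589 -0.22066184  0.143     ]
carrier edge [ 0.48682367 -0.15530222  0.135     ] [ 0.68890998 -0.16721437  0.135     ] -0.058877730908920754 0.2024370944093122
ring [ 0.73046907 -0.24212352  0.15      ] [ 0.72566657 -0.24550011  0.15      ]
ball s/d [ 0.63748685 -0.22439321  0.15      ] [ 0.63222421 -0.21788121  0.15      ]
-0.06 [[668.0, 263.0], [698.0, 287.0], [717.0, 327.0], [716.0, 370.0], [695.0, 399.0], [665.0, 405.0], [636.0, 390.0], [615.0, 364.0], [604.0, 332.0], [605.0, 301.0], [616.0, 275.0], [638.0, 261.0]]
0 [[663.0, 263.0], [693.0, 287.0], [714.0, 327.0], [716.0, 370.0], [698.0, 399.0], [669.0, 405.0], [640.0, 390.0], [618.0, 364.0], [606.0, 332.0], [605.0, 301.0], [615.0, 275.0], [635.0, 261.0]]
```

Everything agrees: camera origin about (0.728, -0.244), yaw -0.01 to -0.06, and view point about (0.633, -0.240). The ball is now at about (0.632, -0.221, 0.151), so I shift 19 mm in -y.

Request:
apply_moves([
  [[-2,0,0,0,0,0,0],[-4,1,0,0,0,0,0],[-5,1,0,0,0,0,0],[-5,0,0,0,0,0,0],[-3,0,0,0,0,0,0]],
])

```text
time: 10.45
position: [0.5854, -0.2384, 0.1978]
orientation: [0.728, 0.686, -0.0, 0.0]
ft_force: [0.3, -0.9, -5.8]
opening: 0.011
```

Request:
apply_moves([
  [[0,0,0,0,0,-0.5,0],[0,0,0,0,0,-0.5,0],[0,0,0,0,0,0,0],[0,0,0,0,0,0,0],[0,0,0,0,0,0,0]],
])

```text
time: 10.87
position: [0.5854, -0.2371, 0.1978]
orientation: [0.722, 0.692, 0.0, -0.0]
ft_force: [0.8, -0.4, -6.4]
opening: 0.0107
```

Request:
apply_moves([
  [[0,0,0,0,0,0,0],[0,0,0,0,0,0,0],[0,0,0,0,0,0,0],[0,0,0,0,0,0,0],[0,0,0,0,0,0,0]],
])

```text
time: 11.28
position: [0.5854, -0.2373, 0.1978]
orientation: [0.722, 0.692, -0.0, 0.0]
ft_force: [-0.5, 0.3, -5.5]
opening: 0.0109
```

Run:
```python
from h import *
s=manip.state();print(s["time"],s["position"],s["orientation"],s["opening"],s["ft_force"],abs(s["joint_vel"]).max())
i=cams.camera_info("wrist"); np.savez("w5.npz",**i)
a=cams.camera("wrist"); b=cams.camera("scene"); c=cams.camera("side")
cr=lambda m,x,y:cv2.resize(m[y:y+150,x:x+200],(320,240),interpolation=3)
cv2.imwrite("pics/f5.png",np.hstack([cv2.resize(a,(480,360)),np.vstack([cr(b,270,110),cr(c,270,110)])[:360+120]]) if 0 else np.hstack([np.vstack([cv2.resize(a,(480,360)),np.zeros((120,480,3),np.uint8)]),np.vstack([cr(b,270,110),cr(c,270,110)])]))
```

```text
11.2833 [ 0.58537218 -0.23729249  0.19782268] [ 7.21724505e-01  6.92180422e-01 -2.35848360e-05  4.44471743e-05] 0.01091078791373478 [-0.48117571  0.31873038 -5.45696728] 0.003186005051063156
```

View pics/f5.png

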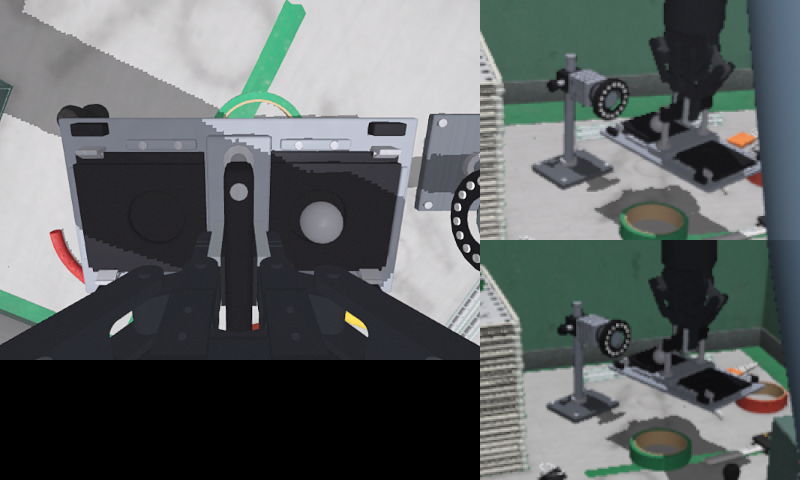

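Run:
```python
from h import *
i=dict(np.load("w5.npz"))
print("ball wrist",plane(i,(321.5*4/3,222*4/3),.15))
A=plane(i,(430*4/3,115*4/3),.006);B=plane(i,(415*4/3,209*4/3),.006);print(A,B,np.arctan2(-(A-B)[0],(A-B)[1]))
print("ring bottom",plane(i,(451.5*4/3,215*4/3),.119))
C=plane(i,(62*4/3,118*4/3),.135);D=plane(i,(418*4/3,118*4/3),.135);print(np.arctan2(*(D-C)[[1,0]]))
b=[[.633,-.240,.151]];print(proj(cams.camera_info("scene"),b),proj(cams.camera_info("side"),b),"seen (380,186.9) (382.5,181.9)")
```

```text
ball wrist [ 0.63272323 -0.23957222  0.15      ]
[ 0.7730903  -0.19590037  0.006     ] [ 0.76990518 -0.2935193   0.006     ] -0.032616481487019
ring bottom [ 0.72872211 -0.25203691  0.119     ]
-0.041672868745841384
[[381.6585589  186.35550944]] [[382.04109351 181.99455588]] seen (380,186.9) (382.5,181.9)
```

All three views agree with the target to within a few mm, so I hand the job in.

```bash
python3 -c "
from h import *
manip.close_job()"
```

```text
the job is handed in; nothing more can be done
```

I pressed the seat plate home, lifted the carrier by its bar and carried it level to the inspection camera. I handed the job in at about 11.4 s with the arm still holding it there. No verdict was reported.

- **Press:** the force climbed to about 9 N, dropped as the plate snapped, then rose to 12.7 N with the fingertips at 14 mm, the height given for a home plate. In the close view the plate looked flat with both catches over it, like the fixed one.
- **Final position:** the ball is at about (0.633, -0.240, 0.151) m. My estimate of the view point is (0.633, -0.240, 0.150) m. The wrist, scene and side pictures agree on the ball to within about 3 mm.
- **Final hold:** the tool is vertical and still, the jaws are closed on the bar at 11 mm, and the wrist carries about 5.5 N. The ball sits mid-pocket.
- **Disagreement:** separate readings of the camera's yaw ran from -0.01 to -0.07 rad, with the last at -0.033. The carrier is at -0.042 rad, well within the 0.2 rad tolerance. Across that whole range the sideways error stays under about 5 mm.
- **Not measured directly:** I took the carrier's own tilt from the vertical tool and the pictures. I also did not measure the other objects' positions at the end. I saw none of them disturbed, and the carrier travelled at least 25 mm above the tallest one.

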